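Make up the sample board on the tape packing bench

ROBOT

A 6-joint arm with a two-finger parallel gripper is mounted at the origin on the work surface. World frame = base frame: x ahead of the robot, y to its left, z up, the work surface at z = 0. Lengths are in mm, angles in rad, forces in N, time in s.
With the tool pointing down it reaches from about 350 to 875 mm from the base axis. Payload 4.2 kg.
Tool frame: the origin (TCP) lies between the finger pads; the fingertips stand 17 mm ahead of it and the grasp point (between the pads) lies 2 mm behind it; z points along the fingers, y is the direction in which the jaws open and shut (so a half turn about z gives the same grasp; the last joint's range is limited). The gripper opens to 87 mm and grips with 3 to 60 N. Pads are 19 mm wide; open, the fingers measure 117 mm over their backs; the gripper's body (75 mm by 190 mm) begins 51 mm behind the grasp point.
Start: joints at [1.536, 0.385, 0.008, 0, -1.194, -0.259], TCP at [180.962, 598.207, 239.55] pointing down, gripper open.
Joint ranges: [-3.14, 3.14], [-1.21, 2.06], [-1.07, 1.41], [-3.16, 2.05], [-2.99, -0.16], [-3.1, 3.1]. Speed limits (rad/s): [2.79, 2.79, 3.14, 3.14, 3.14, 3.14].

INTERFACE

Orientations are given as a 3x3 rotation matrix whose columns are the frame's x, y, z axes.
In Python, from cell import state, snapshot, camera_info, finish_job gives the robot as it stands.
- The arm moves only by the shell command python3 -m inch 'ROWS' [FORCE]. ROWS is JSON, a list of rows, each a list of 3 entries, a list of its own where there are three numbers: the shift along the tool's x, y, z in mm, then the turn, a rotation vector about the tool's x, y, z in units of 6 degrees (1.0 is 6 degrees), then the closure, from -1 (fully open) to 1 (shut). In form: [[[tx, ty, tz], [wx, wy, wz], grip], ...]. A call has 1 to 12 rows; each row is the pose to reach, as a shift and turn from the pose commanded when the call began, along the tool's axes at that moment; what a row does not reach only later rows make up. A row lasts 1/10 s, in which the tool goes at most 50 mm and 8.59 degrees, less where a joint would pass 70% of its speed; a pose out of reach is approached as far as the arm can. A call with a gripper value outside its range is refused whole. The fingers move at their own pace and stop on an object; FORCE is the grip in N (left out, the last holds). Time passes only in rows, so rows that repeat a pose let the fingers close. It gives the time, the measured TCP pose, the force and the opening at its end, in the units of the state.
- state(): the state, without advancing time (a new reading comes with each control period).
- snapshot(name): name is "scene" or "top"; returns the picture (480x640x3 uint8, red, green, blue); there is no depth.
- camera_info(name): a dict with "fx", "fy", "cx", "cy" (pixels), "pose" (4x4, takes a point from camera to world coordinates). Camera axes: x right, y up, looking along -z (the intrinsics and any distortion apply to the point x, -y, -z); pixel columns grow to the right and rows downward; lengths in mm; the calibration is good to about 2 mm. A picture is of the moment at which its call begins. camera_info takes no time and is no camera call.
- finish_job(): hands the job in, once; it reports no verdict.
The state is a dict: "time": time; "joint_pos": joint angles; "joint_vel": joint speeds; "tau": joint torques, N m; "ee_pos": TCP position; "ee_rot": TCP orientation; "contact_force": force on the tool from outside, world axes, zero at the start; "moment": the same for the moment, N m; "gripper_width": opening from 0.0 (shut) to 1.0 (fully open).
Only numpy, scipy, OpenCV 4.12 (cv2) and the standard library are available. Lean on these libraries where they do the work, as an engineer would, in place of code of your own. Each camera call takes 0.05 s, during which the arm holds its last target.

TASK

Make up the sample board: move the brown roll of tape off the rectangular outlines and stand it inside the drawn ring, lay the long and the short carton flat and end to end, each in the drawn rectangle that fits its length, then lay the middle-length carton flat on top of them in the same direction, centred over the joint so that it bridges both. Leave all the other things on the bench where they are.

Things in the scene. Friction and masses are not known exactly. Their poses are not given: they have to be found in the camera images.
- long_mid (a point): the long one of three alike cartons: closed brown cardboard carton with a strip of brown tape along its top, 120 mm long (its own x axis) x 55 mm wide (y) x 40 mm high (z); this point is its centre, 20 mm above its underside. It starts flat on the grey mat, at any yaw. About 260 g
- middle_mid (a point): the middle-length carton: closed brown cardboard carton with a strip of brown tape along its top, 95 mm long (its own x axis) x 55 mm wide (y) x 40 mm high (z); this point is its centre, 20 mm above its underside. It starts flat on the grey mat, at any yaw. About 210 g
- short_mid (a point): the short carton: closed brown cardboard carton with a strip of brown tape along its top, 70 mm long (its own x axis) x 55 mm wide (y) x 40 mm high (z); this point is its centre, 20 mm above its underside. It starts flat on the grey mat, at any yaw. About 160 g
- roll_mid (a point): roll of brown tape on a white core, standing with its bore upright: 62 mm outer diameter, 44 mm bore right through, 50 mm high, about 140 g; this point is its centre, 25 mm above its underside. It starts upright on the board, somewhere on the drawn rectangles
- ring_spot (a point): centre of the drawn ring (76 mm clear inside) on the top face of the packing board, where the roll belongs. The board is a fixed plywood plate 210 (its x) x 270 (its y) x 12 mm, at any yaw, to the left or the right of the robot's centre line; its top is 12 mm above the table. This point's axes are the board's axes, as for the other spots; the board's centre is at x +60, y +70 mm from here
- long_spot (a point): on the board's top face: where the centre of the long carton belongs, carton length along this point's y axis. Two rectangles are drawn end to end in black lines 3 to 4 mm wide, 67 mm clear across, and share one line at the joint; the long rectangle is about 129 mm clear, the short one about 79 mm. In place the two cartons are 8 mm apart
- short_spot (a point): on the board's top face: where the centre of the short carton belongs, 103 mm along +y from the long carton's spot; carton length along this point's y axis
- joint_spot (a point): on the board's top face, in the joint between the two rectangles (the shared line). The centre of the middle carton belongs straight above it, its underside 40 mm above the board, its length along this point's y axis
- stack_mid (a point): bystander: tall stack of three rolls, 62 mm diameter, 150 mm high, standing on the table between the board and the mat; this point is its centre, 75 mm up. Leave it alone
- bare_core_mid (a point): bystander: bare white core, 50 mm diameter, 40 mm high, standing on the board beside the ring and the rectangles; this point is its centre, 20 mm above its underside. Leave it alone
- slit_roll_mid (a point): bystander: narrow brown roll, 62 mm diameter but only 20 mm high, lying on the mat among the cartons; this point is its centre. The mat is grey, fixed, 300 x 300 mm, its top 2 mm above the table. Leave it alone. Further bystanders and equipment stand along the far edge (x over 0.73 m) and at the sides (more than 0.55 m left or right), all under 0.21 m high
- cup_mid (a point): bystander at the far edge: white cup with a handle, 76 mm diameter, 85 mm high; its centre. Leave it alone
- gauge_block_mid (a point): bystander at the far edge: steel block 90 x 40 x 30 mm; its centre. Leave it alone
- stack_b_mid (a point): bystander at the far edge: stack of two rolls, 62 mm diameter, 100 mm high; its centre. Leave it alone
- scraper_grip (a point): bystander at the far edge: flat scraper with a wooden handle, lying down; a point on its handle. Leave it alone
Mind the look-alikes: they are no part of the job. Leave any blue or green look-alike of the part that bears roll_mid alone.

How it is judged:
By the outcome, as a careful person would: the job done as asked, in the order asked, and still so for the second after the job is handed in, with the robot touching nothing.
It also fails if it takes over 72 s, if anything falls off the work surface, if the arm or the gripper's body presses on something with over 40 N, if the wrist force passes 120 N, or if a joint passes its speed limit or range.

## Working session

There is one attempt and no reset: what is moved stays moved. The work goes in short steps, Python scripts to look and compute and a shell command to move; the robot and the scene stay as the last step left them, time stands still between calls to the robot, and variables do not carry over. Pictures are saved under pics/ and viewed, and the job is handed in when it is done.

```bash
ls; mkdir -p pics; python3 - <<'E'
from cell import state,snapshot,camera_info
import cv2
print(state())
for n in("scene","top"):
    print(n,camera_info(n))
    cv2.imwrite(f"pics/{n}0.png",snapshot(n)[:,:,::-1])
E
```

```text
pics
{'time': 0.0, 'joint_pos': array([ 1.53557274e+00,  3.85544361e-01,  6.66636975e-03, -4.85578377e-04,
       -1.19399324e+00, -2.58571365e-01]), 'joint_vel': array([ 0.00043745,  0.00027698,  0.00018882,  0.00063921, -0.00121081,
       -0.00214058]), 'tau': array([ 6.19675902e-04, -3.90670109e+01,  1.87402385e+01,  4.21978623e+00,
        1.09898800e-02, -1.95319299e-04]), 'ee_pos': array([180.83015286, 597.69764443, 238.48477622]), 'ee_rot': array([[ 9.57099937e-01, -2.89757546e-01, -5.24301782e-04],
       [-2.89758005e-01, -9.57097730e-01, -2.05767263e-03],
       [ 9.44181280e-05,  2.12131898e-03, -9.99997746e-01]]), 'contact_force': array([ 0.78742168,  0.04608842, -0.26812395]), 'moment': array([ 0.00248682,  0.02016687, -0.0150402 ]), 'gripper_width': 1.001178107301062}
scene {'fx': 581.1439693238627, 'fy': 581.1439693238627, 'cx': 326.5933987988835, 'cy': 232.02192146069862, 'pose': array([[ 6.47857722e-01, -6.45621865e-01,  4.04292938e-01,
         1.11761757e+03],
       [ 7.61617557e-01,  5.38668385e-01, -3.60243068e-01,
        -5.34151066e+02],
       [ 1.48009773e-02,  5.41302854e-01,  8.40697420e-01,
         1.18881119e+03],
       [ 0.00000000e+00,  0.00000000e+00,  0.00000000e+00,
         1.00000000e+00]])}
top {'fx': 560.3106630236839, 'fy': 560.3106630236839, 'cx': 322.6756513659677, 'cy': 228.82076081112154, 'pose': array([[ 2.43572579e-02,  9.90750070e-01, -1.33495403e-01,
         3.97530647e+02],
       [-9.99702765e-01,  2.42795585e-02, -2.21014169e-03,
        -5.05359302e+01],
       [ 1.05151142e-03,  1.33509556e-01,  9.91046968e-01,
         1.35825335e+03],
       [ 0.00000000e+00,  0.00000000e+00,  0.00000000e+00,
         1.00000000e+00]])}
```

View pics/scene0.png

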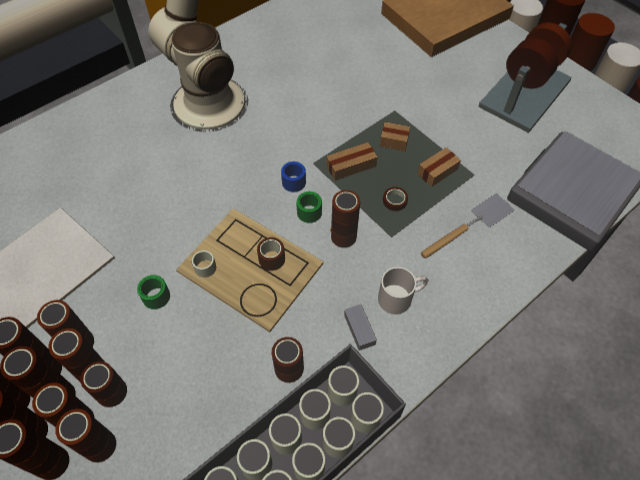

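View pics/top0.png

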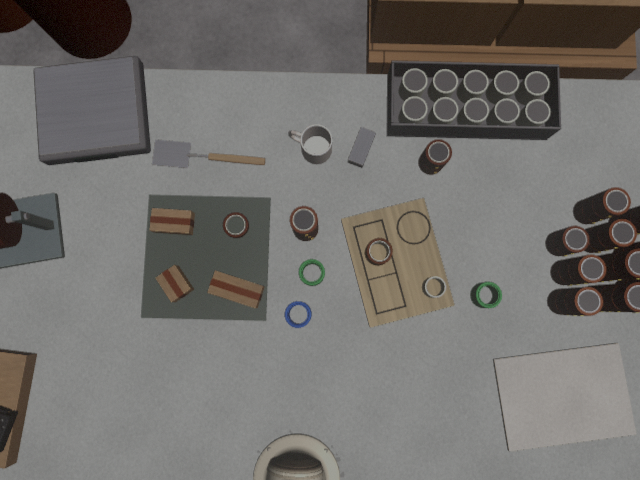

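The scene view shows the board around px (250,265), with the brown roll at (271,252) on the rectangles and the ring at (259,300). The mat is around (395,172) with three cartons. In the top view the board is around (397,262), the roll at (378,251) and the ring at (414,227). The cartons are at (171,221), (173,284) and (236,290), and the slit roll is at (236,225). Next I'll measure these.

```bash
cat > h.py <<'E'
import numpy as np,cv2
from cell import state,snapshot,camera_info
def proj(n,P):
    c=camera_info(n);T=np.linalg.inv(c['pose']);P=np.atleast_2d(P)
    q=P@T[:3,:3].T+T[:3,3]
    return np.c_[c['cx']+c['fx']*q[:,0]/-q[:,2], c['cy']-c['fy']*q[:,1]/-q[:,2]]
def ray(n,px,z):
    c=camera_info(n);px=np.atleast_2d(np.array(px,float))
    d=np.c_[(px[:,0]-c['cx'])/c['fx'],-(px[:,1]-c['cy'])/c['fy'],-np.ones(len(px))]@c['pose'][:3,:3].T
    o=c['pose'][:3,3];return o+d*((z-o[2])/d[:,2])[:,None]
def snap(n): return np.ascontiguousarray(snapshot(n)[:,:,::-1])
E
python3 - <<'E'
import cv2
a=cv2.imread('pics/top0.png');
cv2.imwrite('pics/c1.png',cv2.resize(a[185:335,330:465],None,fx=4,fy=4,interpolation=cv2.INTER_CUBIC))
cv2.imwrite('pics/c2.png',cv2.resize(a[190:325,138:278],None,fx=4,fy=4,interpolation=cv2.INTER_CUBIC))
b=cv2.imread('pics/scene0.png');
cv2.imwrite('pics/c3.png',cv2.resize(b[200:335,170:330],None,fx=4,fy=4,interpolation=cv2.INTER_CUBIC))
cv2.imwrite('pics/c4.png',cv2.resize(b[105:240,305:480],None,fx=4,fy=4,interpolation=cv2.INTER_CUBIC))
E
```

```text
(no output)
```

View pics/c1.png

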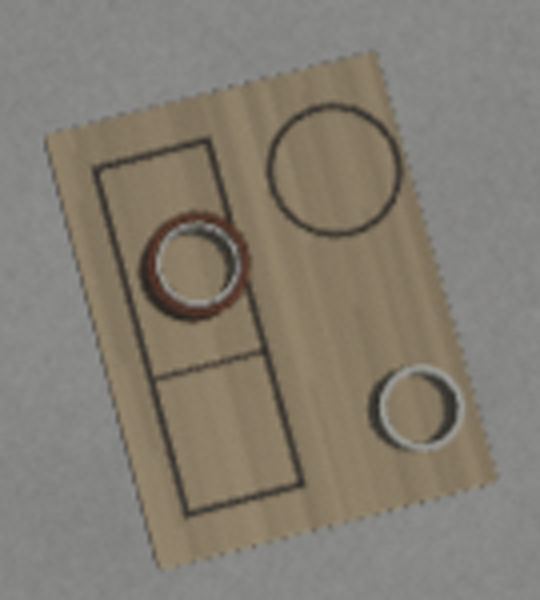

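View pics/c2.png

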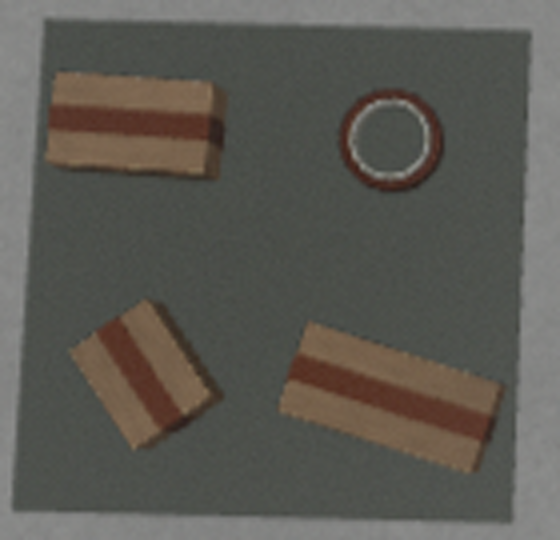

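View pics/c3.png

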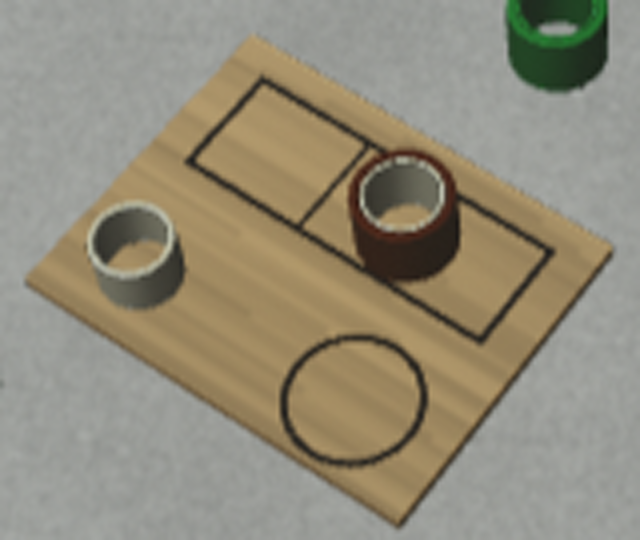

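View pics/c4.png

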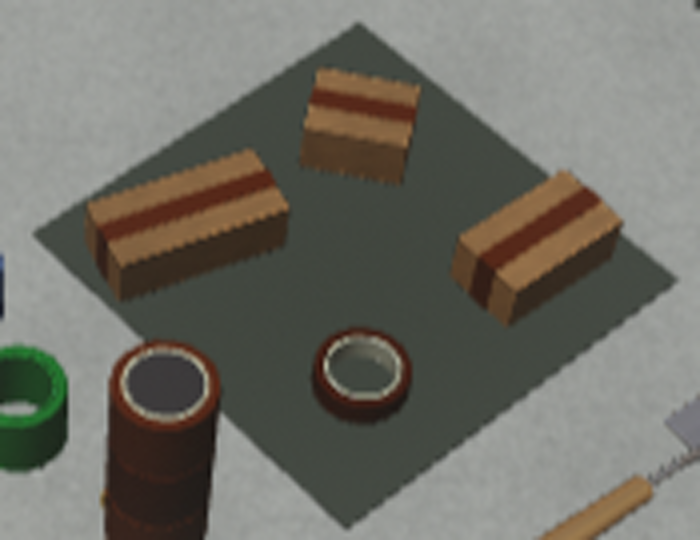

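```bash
python3 - <<'E'
import cv2,numpy as np
a=cv2.imread('pics/top0.png');b=cv2.imread('pics/scene0.png')
def crop(im,x,y,w=66,h=50,s=6):
    c=cv2.resize(im[y:y+h,x:x+w],None,fx=s,fy=s,interpolation=cv2.INTER_CUBIC)
    c=cv2.convertScaleAbs(c,alpha=1.6)
    for i in range(0,w,10): cv2.putText(c,str(x+i),(int(i*s),8),0,.3,(255,255,255),1);cv2.line(c,(int((i+.5)*s),9),(int((i+.5)*s),14),(255,255,255),1)
    for i in range(0,h,10): cv2.putText(c,str(y+i),(0,int((i+.5)*s)+3),0,.3,(0,255,255),1);cv2.line(c,(20,int((i+.5)*s)),(26,int((i+.5)*s)),(0,255,255),1)
    return c
t=[crop(a,142,200),crop(a,145,258),crop(a,200,262)]
cc=[crop(b,322,136),crop(b,372,115),crop(b,410,141)]
cv2.imwrite('pics/d1.png',np.vstack([np.hstack([t[0],t[1]]),np.hstack([t[2],t[2]*0])]))
cv2.imwrite('pics/d2.png',np.vstack([np.hstack([cc[0],cc[1]]),np.hstack([cc[2],t[2]*0])]))
E
```

```text
(no output)
```

View pics/d1.png

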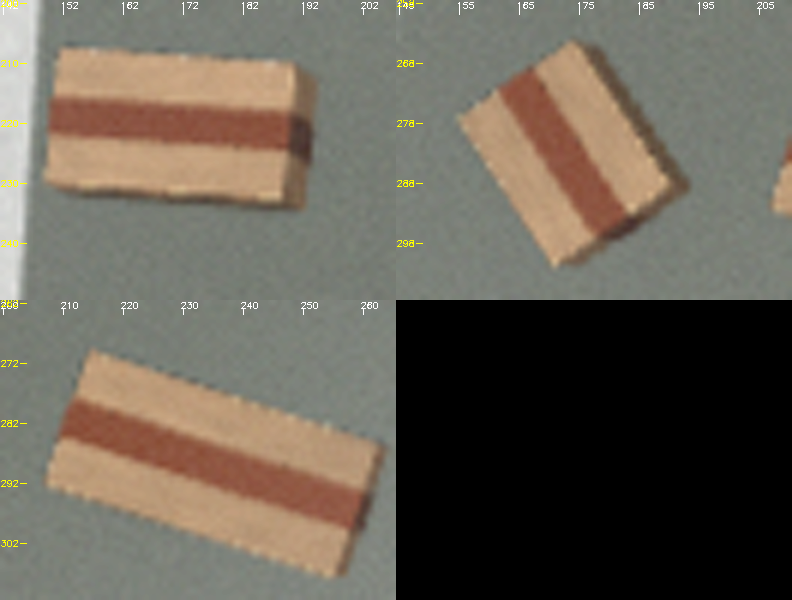

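View pics/d2.png

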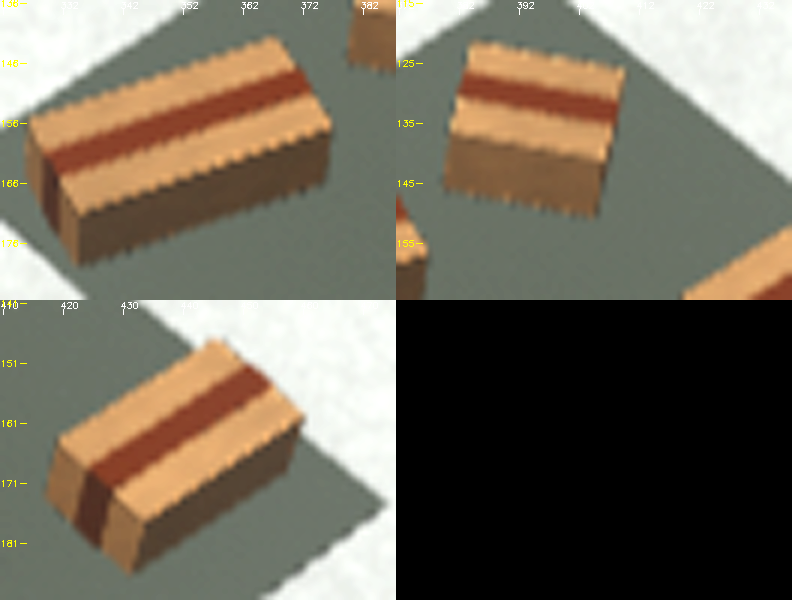

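```bash
cat > m1.py <<'E'
from h import *
from scipy.optimize import least_squares
def fit(W,L,B):
    # W: nx2 corners, fit rect LxB, corners in order around, first edge = long if L edge
    W=np.array(W)
    c0=W.mean(0)
    best=None
    for sgn in (1,-1):
      for k in range(4):
        C=np.array([[-L,-B],[L,-B],[L,B],[-L,B]])/2
        C=np.roll(C,k,0)[::sgn]
        f=lambda p:(C@np.array([[np.cos(p[2]),np.sin(p[2])],[-np.sin(p[2]),np.cos(p[2])]])+p[:2]-W).ravel()
        for a in (0,1.5,3,4.5):
            r=least_squares(f,[*c0,a])
            if best is None or r.cost<best.cost: best=r
    a=best.x[2]%np.pi
    return np.round(best.x[:2],1),round(np.degrees(a),1),round(np.sqrt(best.cost*2/4),1)
if __name__=='__main__':
    T={'mid':(142,200,[(61,48),(296,65),(285,204),(45,184)]),'short':(145,258,[(178,41),(279,186),(161,263),(61,117)]),'long':(200,262,[(90,50),(380,143),(338,276),(47,185)])}
    S={'long':(322,136,[(28,120),(275,38),(331,126),(80,213)]),'short':(372,115,[(74,43),(230,68),(209,160),(52,136)]),'mid':(410,141,[(58,138),(217,40),(302,117),(147,222)])}
    L=dict(long=120,mid=95,short=70)
    for n,D in(('top',T),('scene',S)):
        for k,(x,y,p) in D.items():
            p=np.array(p)/6-.5+[x,y]
            print(n,k,*fit(ray(n,p,42)[:,:2],L[k],55))
    # board
    for n,f in(('top','pics/top0.png'),('scene','pics/scene0.png')):
        im=cv2.imread(f);hsv=cv2.cvtColor(im,cv2.COLOR_BGR2HSV)
        # joints (from known crop region)
        roi=proj(n,ray('top',[[397,262]],12))[0]
        m=cv2.inRange(hsv,(8,50,40),(30,255,255))
        m2=np.zeros_like(m);x,y=roi.astype(int);m2[y-75:y+75,x-85:x+85]=m[y-75:y+75,x-85:x+85]
        c=max(cv2.findContours(m2,cv2.RETR_EXTERNAL,cv2.CHAIN_APPROX_NONE)[0],key=cv2.contourArea)[:,0]
        w=ray(n,c,12)[:,:2].astype(np.float32)
        print(n,'board',cv2.minAreaRect(w))
    # lines  (crop c1 from top: offset 330,185 x4 ; c3 scene: 170,200 x4)
    for n,o,p in(('top',(330,185),[(95,168),(208,140),(303,485),(187,515),(155,378),(267,350)]),('scene',(170,200),[(481,340),(551,251),(264,79),(188,161),(300,226),(372,146)])):
        p=np.array(p)/4-.5+np.array(o)
        w=ray(n,p,12)[:,:2]
        print(n,'lines',w.round(1).tolist(), 'len',[round(np.linalg.norm(w[i]-w[j]),1) for i,j in((0,1),(1,2),(2,3),(3,0),(4,5))])
        print('outer rect',w[:4].mean(0),'joint',w[4:].mean(0))
E
python3 m1.py
```

```text
top mid [586.3 315. ] 87.2 0.7
top short [439.  299.8] 36.5 1.1
top long [428.7 153.5] 74.2 0.7
scene long [430.4 156.3] 73.7 1.1
scene short [440.8 301.8] 37.6 1.1
scene mid [589.  317.3] 87.1 1.6
top board ((504.31097412109375, -227.42654418945312), (268.0849304199219, 208.45652770996094), 15.846479415893555)
scene board ((508.4460144042969, -226.87298583984375), (271.41241455078125, 211.97640991210938), 15.83060359954834)
top lines [[586.4, -121.5], [605.2, -189.9], [398.9, -248.6], [379.6, -179.7], [460.3, -159.6], [478.7, -226.6]] len [np.float64(70.9), np.float64(214.5), np.float64(71.5), np.float64(214.8), np.float64(69.4)]
outer rect [ 492.53390856 -184.93282234] joint [ 469.47725446 -193.11521404]
scene lines [[606.1, -186.2], [586.6, -118.7], [381.3, -176.3], [400.4, -245.3], [479.4, -220.7], [462.0, -155.0]] len [np.float64(70.2), np.float64(213.2), np.float64(71.6), np.float64(214.0), np.float64(67.9)]
outer rect [ 493.61050351 -181.64599331] joint [ 470.71459154 -187.86557543]
```

```bash
cat >> h.py <<'E'
from scipy.spatial.transform import Rotation as Rn
def go(x,y,z,yaw):
    s=state();R=np.array(s['ee_rot']);p=np.array(s['ee_pos']);a=np.radians(yaw)
    D=np.array([[np.cos(a),np.sin(a),0],[np.sin(a),-np.cos(a),0],[0,0,-1]])
    print('shift',(R.T@(np.array([x,y,z])-p)).round(1),'turn',(Rn.from_matrix(R.T@D).as_rotvec(degrees=True)/6).round(2),
      '| at',p.round(1),'yaw',round(np.degrees(np.arctan2(R[1,0],R[0,0])),1),'t',round(s['time'],2),'w',round(s['gripper_width'],3),'F',np.round(s['contact_force'],1))
E
python3 - <<'E'
from h import *
def m(n,o,p,z): return ray(n,np.array(p)/4-.5+np.array(o),z)[0,:2].round(1)
print('ring',m('top',(330,185),(335,170),12),m('scene',(170,200),(354.5,400.5),12))
print('roll',m('top',(330,185),(199,264.5),62),m('scene',(170,200),(402,194),62))
print('core',m('top',(330,185),(422,408),52),m('scene',(170,200),(132,239),52))
print('slit',m('top',(138,190),(390,139),22),m('scene',(305,105),(363,366),22))
print('stack',ray('top',[304,221],150),m('scene',(305,105),(166,384),150))
J=np.array([469.5,-190.3]);a=np.radians(15.85);Y=-np.array([np.cos(a),np.sin(a)]);X=np.array([Y[1],-Y[0]])
print('X,Y',X,Y,'long',J-64*Y,'short',J+39*Y)
go(530,-190,240,-164.15)
E
```

```text
ring [ 588.7 -267.1] [ 590.5 -264. ]
roll [ 524.3 -180.2] [ 526.4 -177.5]
core [ 444.8 -311.5] [ 447.5 -308.7]
slit [583.5 163.8] [584.8 166.5]
stack [[576.48406501  -6.72350315 150.        ]] [582.5  -2.6]
X,Y [-0.27311984  0.96198002] [-0.96198002 -0.27311984] long [ 531.06672114 -172.82033044] short [ 431.9827793  -200.95167364]
shift [ 5.624e+02  6.527e+02 -1.000e-01] turn [ 1.000e-02 -2.000e-02  2.455e+01] | at [180.8 597.7 238.6] yaw -16.8 t 0.1 w 1.0 F [-0.8 -0.  -0.1]
```

```bash
python3 -m inch '[[[555,643,0],[0,0,24.5],-1],[[555,643,0],[0,0,24.5],-1],[[555,643,0],[0,0,24.5],-1],[[555,643,0],[0,0,24.5],-1],[[555,643,0],[0,0,24.5],-1],[[555,643,0],[0,0,24.5],-1],[[555,643,0],[0,0,24.5],-1],[[555,643,0],[0,0,24.5],-1],[[555,643,0],[0,0,24.5],-1],[[555,643,0],[0,0,24.5],-1],[[555,643,0],[0,0,24.5],-1],[[555,643,0],[0,0,24.5],-1]]' 15; python3 -c "
from h import *
go(525.4,-178.9,120,-164.15)"
```

```text
time: 1.3
ee_pos: [424.8, 47.9, 239.6]
ee_rot: [[-0.504, -0.863, 0.0], [-0.863, 0.504, 0.0], [-0.0, -0.0, -1.0]]
contact_force: [0.7, 0.9, -0.5]
gripper_width: 0.998
shift [ 145.2 -201.2  119.6] turn [0.   0.01 7.31] | at [424.8  47.9 239.6] yaw -120.3 t 1.3 w 0.998 F [ 0.7  0.9 -0.5]
```

```bash
python3 -m inch '[[[145,-201,60],[0,0,7.3],-1],[[145,-201,120],[0,0,7.3],-1],[[145,-201,120],[0,0,7.3],-1],[[145,-201,120],[0,0,7.3],-1],[[145,-201,120],[0,0,7.3],-1],[[145,-201,120],[0,0,7.3],-1],[[145,-201,120],[0,0,7.3],-1],[[145,-201,120],[0,0,7.3],-1]]'; python3 -c "
from h import *
go(525.4,-178.9,40,-164.15)
cv2.imwrite('pics/e1.png',cv2.resize(snap('top')[150:350,280:500],None,fx=3,fy=3,interpolation=2))"
```

```text
time: 2.1
ee_pos: [525.8, -176.4, 118.8]
ee_rot: [[-0.96, -0.279, -0.002], [-0.279, 0.96, 0.0], [0.002, 0.001, -1.0]]
contact_force: [-0.2, -0.2, 0.4]
gripper_width: 1.0
shift [ 1.  -2.4 78.8] turn [ 0.01 -0.02  0.05] | at [ 525.8 -176.4  118.8] yaw -163.8 t 2.1 w 1.0 F [-0.2 -0.2  0.4]
```

View pics/e1.png

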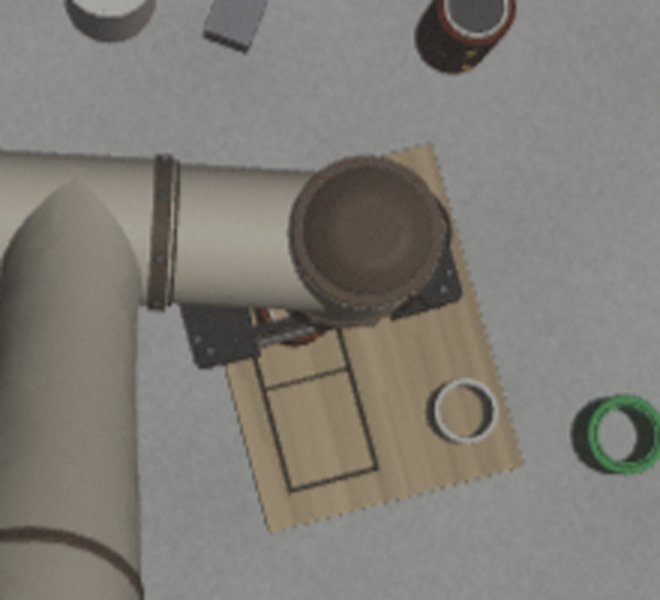

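The top view shows the gripper over the roll at about crop (370,240), jaws along the board's x. The elbow sits over the stack, so I'll check how high it is in the scene view.

```bash
python3 -c "
from h import *
print(state()['joint_pos'])
cv2.imwrite('pics/e2.png',snap('scene'))"
```

```text
[-3.02765254e-02  3.84139577e-01 -3.26871402e-01 -1.19317754e-04
 -8.60215731e-01 -1.25687820e+00]
```

View pics/e2.png

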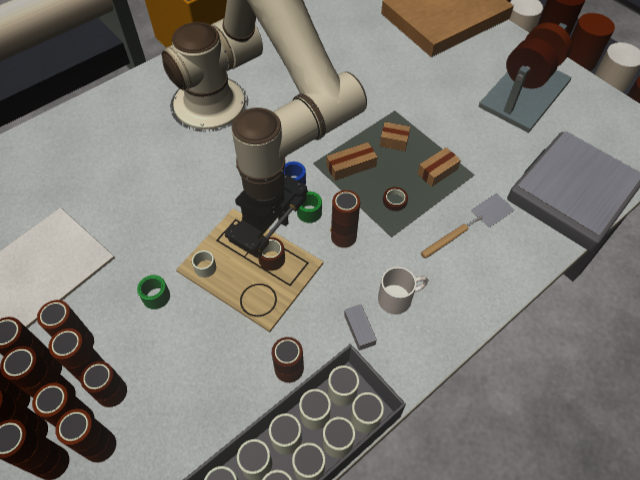

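The elbow tube end shows at about (345,95) in the scene view and (305,227) in the top view. I'll triangulate its height.

```bash
python3 -c "
from h import *
for z in (250,300,350,400,450): print(z, proj('scene',ray('top',[[305,227]],z)).round(), proj('scene',ray('top',[[403,227]],z)).round())
"
```

```text
250 [[334. 165.]] [[260. 216.]]
300 [[332. 147.]] [[258. 197.]]
350 [[329. 129.]] [[257. 176.]]
400 [[327. 108.]] [[255. 154.]]
450 [[324.  87.]] [[253. 130.]]
```

```bash
python3 -c "
from h import *
go(525.4,-178.9,40,-164.15)"; 
```

```text
shift [ 1.9 -3.1 80.1] turn [-0.    0.01  0.07] | at [ 526.3 -175.4  120.1] yaw -163.7 t 2.2 w 0.999 F [-0.1 -0.  -0. ]
```

```bash
python3 -m inch '[[[2,-3,0],[0,0,0.1],-1],[[2,-3,40],[0,0,0.1],-1],[[2,-3,65],[0,0,0.1],-1],[[2,-3,80],[0,0,0.1],-1],[[2,-3,80],[0,0,0.1],-1],[[2,-3,80],[0,0,0.1],0.6],[[2,-3,80],[0,0,0.1],0.6],[[2,-3,80],[0,0,0.1],0.6],[[2,-3,80],[0,0,0.1],0.6]]' 15; python3 -c "
from h import *
go(589.6,-265.6,42,-164.15)"
```

```text
time: 3.1
ee_pos: [525.8, -179.5, 40.5]
ee_rot: [[-0.963, -0.27, 0.002], [-0.27, 0.963, -0.0], [-0.002, -0.001, -1.0]]
contact_force: [0.4, -0.2, -0.1]
gripper_width: 0.716
shift [ -38.2 -100.1   -1.4] turn [-0.01  0.02 -0.03] | at [ 525.8 -179.5   40.5] yaw -164.4 t 3.1 w 0.716 F [ 0.4 -0.2 -0.1]
```

```bash
python3 -m inch '[[[0,0,-20],[0,0,0],0.6],[[0,0,-40],[0,0,0],0.6],[[-19,-50,-40],[0,0,0],0.6],[[-38,-100,-40],[0,0,0],0.6],[[-38,-100,-40],[0,0,0],0.6],[[-38,-100,-40],[0,0,0],0.6],[[-38,-100,-20],[0,0,0],0.6],[[-38,-100,-7],[0,0,0],0.6],[[-38,-100,-2],[0,0,0],0.6],[[-38,-100,0],[0,0,0],0.6],[[-38,-100,0],[0,0,0],0.6]]'; python3 -c "
from h import *
go(589.6,-265.6,40.5,-164.15)"
```

```text
time: 4.2
ee_pos: [587.3, -264.5, 40.9]
ee_rot: [[-0.963, -0.271, -0.003], [-0.271, 0.963, 0.0], [0.003, 0.001, -1.0]]
contact_force: [-3.6, 1.2, 6.7]
gripper_width: 0.699
shift [-1.9 -1.6  0.4] turn [ 0.01 -0.03 -0.02] | at [ 587.3 -264.5   40.9] yaw -164.3 t 4.2 w 0.699 F [-3.6  1.2  6.7]
```

```bash
python3 -m inch '[[[0,0,0],[0,0,0],-1],[[0,0,0],[0,0,0],-1],[[0,0,0],[0,0,0],-1],[[0,0,-30],[0,0,0],-1],[[0,0,-80],[0,0,0],-1],[[0,0,-130],[0,0,0],-1],[[0,0,-180],[0,0,0],-1],[[0,0,-180],[0,0,0],-1]]'; python3 -c "
from h import *
go(429.6,154.9,200,-106)"
```

```text
time: 5.0
ee_pos: [592.8, -267.1, 229.1]
ee_rot: [[-0.963, -0.271, 0.016], [-0.271, 0.963, -0.006], [-0.014, -0.01, -1.0]]
contact_force: [1.0, -0.4, 1.0]
gripper_width: 0.995
shift [ 43.2 450.7  23.8] turn [-0.16  0.07 -9.71] | at [ 592.8 -267.1  229.1] yaw -164.3 t 5.0 w 0.995 F [ 1.  -0.4  1. ]
```

```bash
python3 -m inch '[[[43,451,24],[0,0,-9.7],-1],[[43,451,24],[0,0,-9.7],-1],[[43,451,24],[0,0,-9.7],-1],[[43,451,24],[0,0,-9.7],-1],[[43,451,24],[0,0,-9.7],-1],[[43,451,24],[0,0,-9.7],-1],[[43,451,24],[0,0,-9.7],-1],[[43,451,24],[0,0,-9.7],-1],[[43,451,24],[0,0,-9.7],-1],[[43,451,24],[0,0,-9.7],-1],[[43,451,24],[0,0,-9.7],-1]]'; python3 -c "
from h import *
a=snap('scene')
go(429.6,154.9,100,-106)
b=snap('top')
go(429.6,154.9,100,-106)
cv2.imwrite('pics/f1.png',a);cv2.imwrite('pics/f2.png',b)
cv2.imwrite('pics/f3.png',np.hstack([cv2.resize(a[200:335,170:330],(400,338),interpolation=2),cv2.resize(b[185:335,330:465],(400,444),interpolation=2)[:338]]))"
```

```text
time: 6.1
ee_pos: [425.4, 158.4, 195.4]
ee_rot: [[-0.275, -0.961, 0.0], [-0.961, 0.275, -0.0], [0.0, -0.0, -1.0]]
contact_force: [0.8, -1.1, -1.0]
gripper_width: 1.002
shift [ 1.3 -4.4 95.4] turn [ 0.   -0.   -0.02] | at [425.7 157.4 195.4] yaw -106.1 t 6.15 w 1.0 F [-0.4 -0.2 -0.2]
shift [ 0.7 -4.  95.4] turn [ 0.   -0.   -0.03] | at [426.  156.7 195.4] yaw -106.2 t 6.2 w 0.997 F [0.4 0.3 0.4]
```

View pics/f1.png

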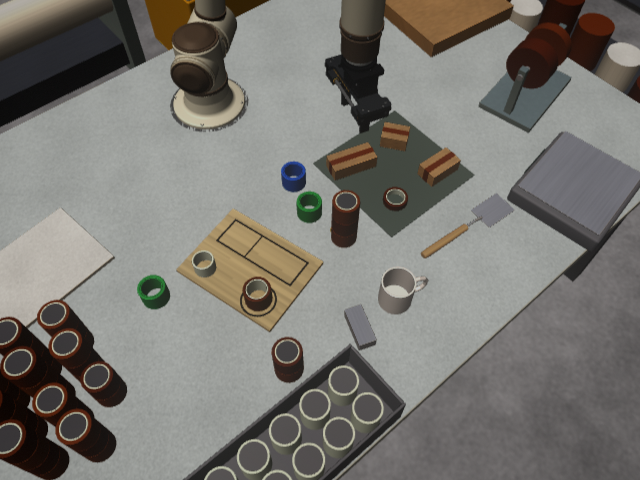

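View pics/f2.png

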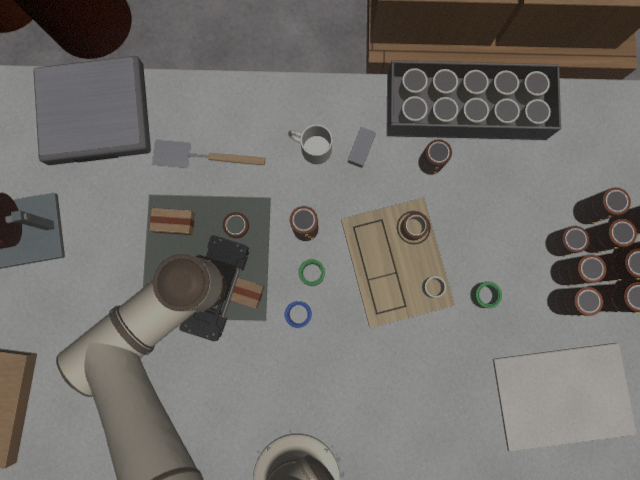

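The roll now stands in the ring, at scene (257,292) and top (414,228). The arm is over the mat. I'll zoom in on the board.

View pics/f3.png

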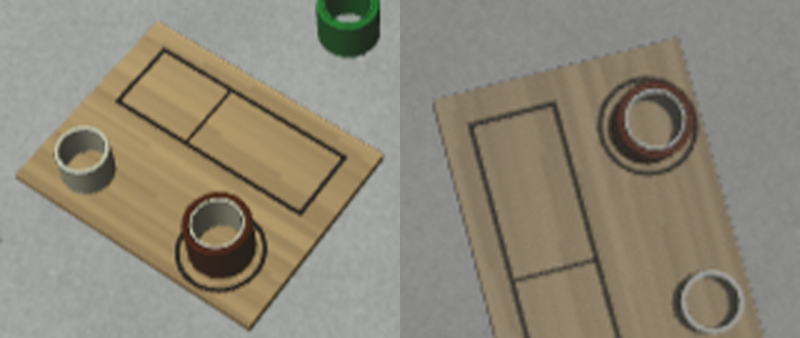

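```bash
python3 - <<'E'
from h import *
from m1 import fit
import itertools
for n,f in (('scene','pics/f1.png'),('top','pics/f2.png')):
    im=cv2.imread(f);g=cv2.cvtColor(im,cv2.COLOR_BGR2GRAY);g=cv2.GaussianBlur(g,(0,0),.8)
    R=fr=None
    # rectangles clear regions: bright connected comps bounded by lines
    C=proj(n,np.array([[531,-173,12],[432,-201,12]]))
    hsv=cv2.cvtColor(im,cv2.COLOR_BGR2HSV)
    for nm,c,L in zip(('long','short'),C,(129,79)):
        x,y=c.astype(int);v0=np.median(g[y-4:y+5,x-4:x+5])
        m=(g>v0*0.8).astype(np.uint8)
        k,lab=cv2.connectedComponents(m,connectivity=4)
        r=(lab==lab[y,x]).astype(np.uint8)
        ct=max(cv2.findContours(r,0,1)[0],key=cv2.contourArea)[:,0]
        w=ray(n,ct,12)[:,:2].astype(np.float32)
        print(n,nm,r.sum(),cv2.minAreaRect(w))
E
```

```text
scene long 1250 ((532.9287109375, -170.89942932128906), (124.51676177978516, 63.14262008666992), 15.74370002746582)
scene short 698 ((430.8485107421875, -199.9921112060547), (74.5751724243164, 62.87358093261719), 15.987113952636719)
top long 1413 ((531.0784301757812, -173.75686645507812), (127.67276763916016, 65.30947875976562), 15.788050651550293)
top short 885 ((429.1026306152344, -202.63221740722656), (77.58389282226562, 65.11211395263672), 15.755330085754395)
```

```bash
python3 -c "
from h import *
print(ray('top',[[415.3,225.9]],62),ray('scene',[[256.7,289.1]],62))
go(429.6,154.9,26,-106)"
```

```text
[[ 584.32321131 -263.82056688   62.        ]] [[ 590.72496278 -262.73017165   62.        ]]
shift [  0.7  -4.  169.4] turn [ 0.   -0.   -0.03] | at [426.  156.7 195.4] yaw -106.2 t 6.2 w 0.997 F [0.4 0.3 0.4]
```

```bash
python3 -m inch '[[[1,-4,50],[0,0,0],-1],[[1,-4,95],[0,0,0],-1],[[1,-4,130],[0,0,0],-1],[[1,-4,155],[0,0,0],-1],[[1,-4,168],[0,0,0],-1],[[1,-4,169],[0,0,0],-1],[[1,-4,169],[0,0,0],-1]]' 25; python3 -c "
from h import *
go(429.6,154.9,26,-106)"
```

```text
time: 6.9
ee_pos: [430.1, 154.1, 26.6]
ee_rot: [[-0.28, -0.96, -0.0], [-0.96, 0.28, -0.0], [0.0, -0.0, -1.0]]
contact_force: [0.3, -0.5, 0.4]
gripper_width: 1.002
shift [-0.6  0.7  0.6] turn [-0.   -0.   -0.05] | at [430.1 154.1  26.6] yaw -106.3 t 6.9 w 1.002 F [ 0.3 -0.5  0.4]
```

```bash
python3 -m inch '[[[0,0,0],[0,0,0],0.6],[[0,0,0],[0,0,0],0.6],[[0,0,0],[0,0,0],0.6],[[0,0,0],[0,0,0],0.6],[[0,0,0],[0,0,0],0.6],[[0,0,-15],[0,0,0],0.6],[[0,0,-50],[0,0,0],0.6],[[0,0,-100],[0,0,0],0.6],[[0,0,-150],[0,0,0],0.6],[[0,0,-180],[0,0,0],0.6],[[0,0,-180],[0,0,0],0.6]]' 25; python3 -c "
from h import *
go(530.3,-172.9,210,-164.15)"
```

```text
time: 8.0
ee_pos: [431.3, 156.5, 211.0]
ee_rot: [[-0.278, -0.961, 0.008], [-0.961, 0.278, 0.006], [-0.008, -0.006, -1.0]]
contact_force: [0.9, 0.4, -3.0]
gripper_width: 0.628
shift [ 2.890e+02 -1.866e+02 -2.000e-01] turn [-0.02  0.1   9.67] | at [431.3 156.5 211. ] yaw -106.1 t 8.0 w 0.628 F [ 0.9  0.4 -3. ]
```

```bash
python3 -m inch '[[[289,-187,0],[0,0,9.6],0.6],[[289,-187,0],[0,0,9.6],0.6],[[289,-187,0],[0,0,9.6],0.6],[[289,-187,0],[0,0,9.6],0.6],[[289,-187,0],[0,0,9.6],0.6],[[289,-187,0],[0,0,9.6],0.6],[[289,-187,0],[0,0,9.6],0.6],[[289,-187,0],[0,0,9.6],0.6],[[289,-187,0],[0,0,9.6],0.6],[[289,-187,0],[0,0,9.6],0.6],[[289,-187,0],[0,0,9.6],0.6]]'; python3 -c "
from h import *
a=snap('scene')
b=snap('top')
go(530.3,-172.9,70,-164.15)
cv2.imwrite('pics/g1.png',cv2.resize(a[120:320,170:390],None,fx=3,fy=3,interpolation=2))
cv2.imwrite('pics/g2.png',cv2.resize(b[150:350,280:500],None,fx=3,fy=3,interpolation=2))"
```

```text
time: 9.1
ee_pos: [528.1, -173.4, 206.0]
ee_rot: [[-0.96, -0.281, -0.001], [-0.281, 0.96, 0.0], [0.001, 0.001, -1.0]]
contact_force: [0.1, 0.3, -2.7]
gripper_width: 0.63
shift [-1.900e+00 -1.000e-01  1.366e+02] turn [ 0.   -0.    0.08] | at [ 528.4 -173.4  206.6] yaw -163.6 t 9.2 w 0.627 F [-0.1 -0.  -2.8]
```

View pics/g1.png

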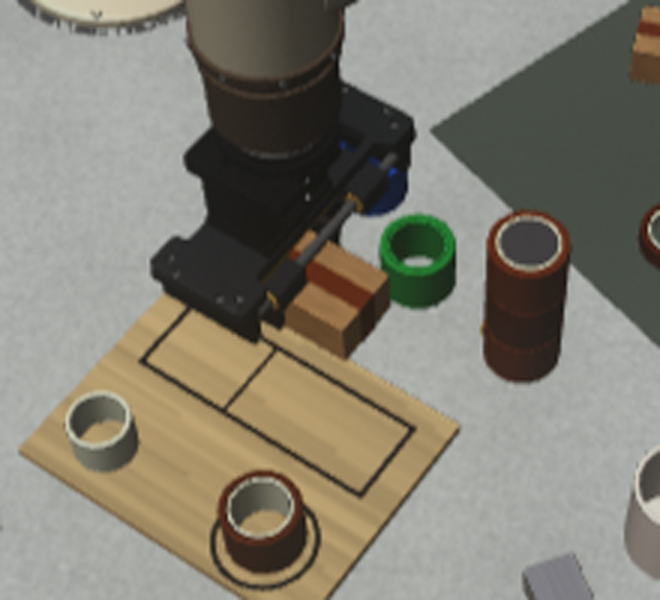

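```bash
python3 -c "
from h import *
a=np.radians(16.3);Y=-np.array([np.cos(a),np.sin(a)]);X=np.array([Y[1],-Y[0]])
for s in(-1,1): 
  p=np.array([528.4,-173.4])-60*Y+s*27.5*X
  q=proj('scene',[[*p,222],[*p,182]]);print(((q-[170,120])*3).round())
"
```

```text
[[339. 330.]
 [342. 362.]]
[[387. 273.]
 [388. 306.]]
```

View pics/g2.png

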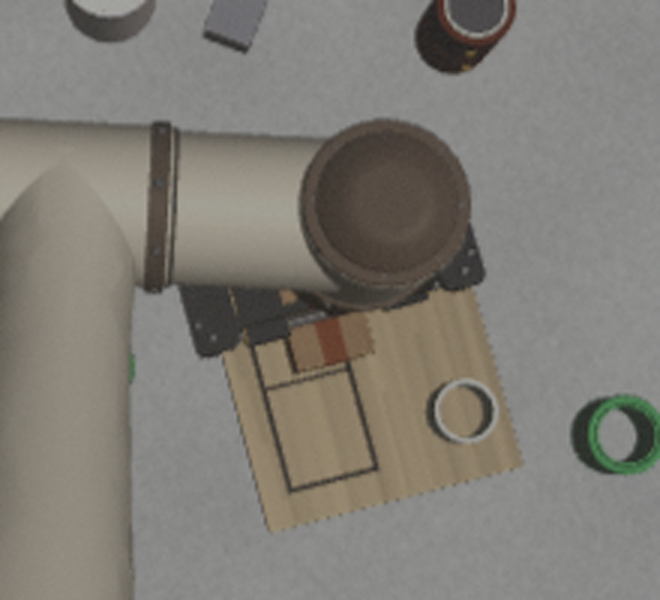

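```bash
python3 -m inch '[[[-2,0,50],[0,0,0.1],0.6],[[-2,0,95],[0,0,0.1],0.6],[[-2,0,135],[0,0,0.1],0.6],[[-2,0,155],[0,0,0.1],0.6],[[-2,0,163],[0,0,0.1],0.6],[[-2,0,168],[0,0,0.1],0.6],[[-2,0,170],[0,0,0.1],0.6],[[-2,0,170],[0,0,0.1],0.6]]'; python3 -c "
from h import *
go(530.3,-172.9,36.6,-164.15)"
```

```text
time: 10.0
ee_pos: [531.4, -173.9, 37.7]
ee_rot: [[-0.963, -0.27, 0.002], [-0.27, 0.963, -0.0], [-0.002, -0.001, -1.0]]
contact_force: [-0.4, -0.6, -2.7]
gripper_width: 0.63
shift [0.8 1.3 1.1] turn [-0.01  0.02 -0.03] | at [ 531.4 -173.9   37.7] yaw -164.3 t 10.0 w 0.63 F [-0.4 -0.6 -2.7]
```

```bash
python3 -m inch '[[[1,1,1],[0,0,0],0.6],[[1,1,2],[0,0,0],0.6],[[1,1,2],[0,0,0],0.6]]'; python3 -c "
from h import *
go(530.3,-172.9,36.6,-164.15)"
```

```text
time: 10.3
ee_pos: [530.4, -173.4, 36.9]
ee_rot: [[-0.963, -0.27, 0.003], [-0.27, 0.963, -0.0], [-0.003, -0.001, -1.0]]
contact_force: [-1.1, 0.5, 7.1]
gripper_width: 0.631
shift [-0.   0.5  0.3] turn [-0.01  0.03 -0.03] | at [ 530.4 -173.4   36.9] yaw -164.3 t 10.3 w 0.631 F [-1.1  0.5  7.1]
```

Touching now, so I'll release and lift, then move on to the short carton at (439.9,300.8), with yaw 37 written as -143.

```bash
python3 -m inch '[[[0,0,0],[0,0,0],-1],[[0,0,0],[0,0,0],-1],[[0,0,0],[0,0,0],-1],[[0,0,-25],[0,0,0],-1],[[0,0,-75],[0,0,0],-1],[[0,0,-125],[0,0,0],-1],[[0,0,-175],[0,0,0],-1],[[0,0,-180],[0,0,0],-1],[[0,0,-180],[0,0,0],-1]]'; python3 -c "
from h import *
go(439.9,300.8,200,-142.9)"
```

```text
time: 11.2
ee_pos: [530.0, -173.3, 216.5]
ee_rot: [[-0.963, -0.269, 0.005], [-0.269, 0.963, 0.0], [-0.004, -0.001, -1.0]]
contact_force: [0.6, -0.2, 0.4]
gripper_width: 1.001
shift [-40.8 480.9  16.1] turn [-0.02  0.04 -3.58] | at [ 530.  -173.3  216.5] yaw -164.4 t 11.2 w 1.001 F [ 0.6 -0.2  0.4]
```

```bash
python3 -m inch '[[[-41,481,16],[0,0,-3.6],-1],[[-41,481,16],[0,0,-3.6],-1],[[-41,481,16],[0,0,-3.6],-1],[[-41,481,16],[0,0,-3.6],-1],[[-41,481,16],[0,0,-3.6],-1],[[-41,481,16],[0,0,-3.6],-1],[[-41,481,16],[0,0,-3.6],-1],[[-41,481,16],[0,0,-3.6],-1],[[-41,481,16],[0,0,-3.6],-1],[[-41,481,16],[0,0,-3.6],-1],[[-41,481,16],[0,0,-3.6],-1],[[-41,481,16],[0,0,-3.6],-1]]'; python3 -c "
from h import *
a=snap('scene')
b=snap('top')
go(439.9,300.8,26,-142.9)
cv2.imwrite('pics/i1.png',a);cv2.imwrite('pics/i2.png',b)
cv2.imwrite('pics/i3.png',np.hstack([cv2.resize(a[200:335,170:330],(400,338),interpolation=2),cv2.resize(b[185:335,330:465],(400,444),interpolation=2)[:338]]))
cv2.imwrite('pics/i4.png',cv2.resize(a[50:250,300:520],None,fx=3,fy=3,interpolation=2))"
```

```text
time: 12.4
ee_pos: [438.0, 300.7, 196.2]
ee_rot: [[-0.795, -0.606, -0.003], [-0.606, 0.795, -0.004], [0.005, -0.001, -1.0]]
contact_force: [0.2, -0.3, -0.8]
gripper_width: 0.999
shift [ -2.1   0.2 171.2] turn [-0.01 -0.03  0.01] | at [438.7 299.7 197.2] yaw -142.8 t 12.5 w 0.998 F [-0.1  0.1 -0.6]
```

View pics/i3.png

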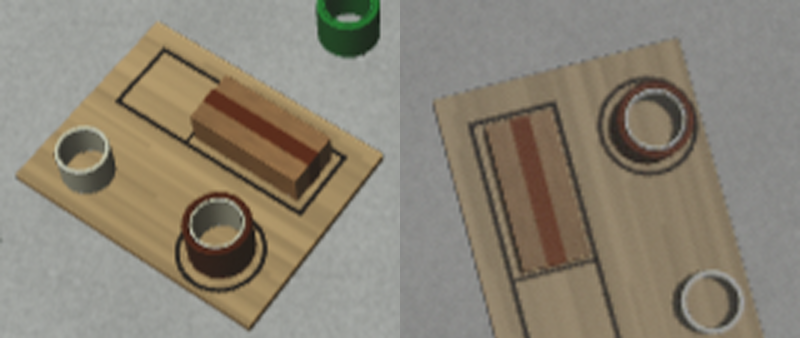

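View pics/i4.png

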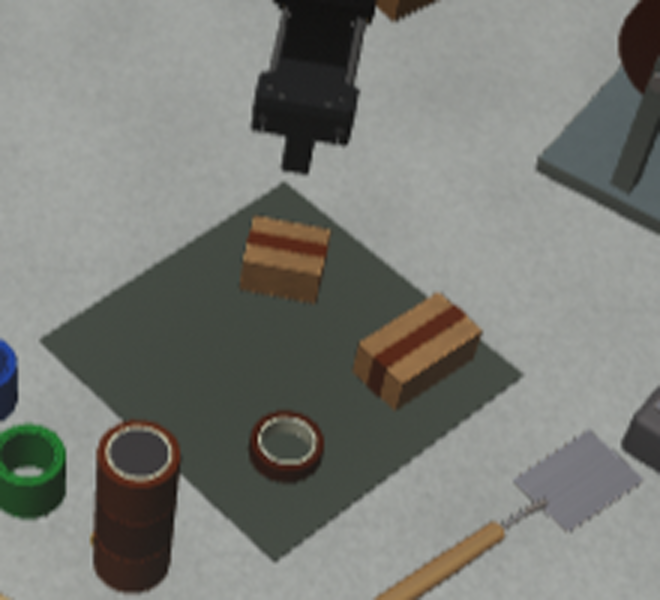

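```bash
python3 - <<'E'
import cv2,numpy as np
a=cv2.imread('pics/i2.png');b=cv2.imread('pics/i1.png')
s=7
A=cv2.convertScaleAbs(cv2.resize(a[213:283,345:402],None,fx=s,fy=s,interpolation=2),alpha=1.6)
B=cv2.convertScaleAbs(cv2.resize(b[220:290,240:297],None,fx=s,fy=s,interpolation=2),alpha=1.4)
cv2.imwrite('pics/j.png',np.hstack([A,B]))
E
```

```text
(no output)
```

View pics/j.png

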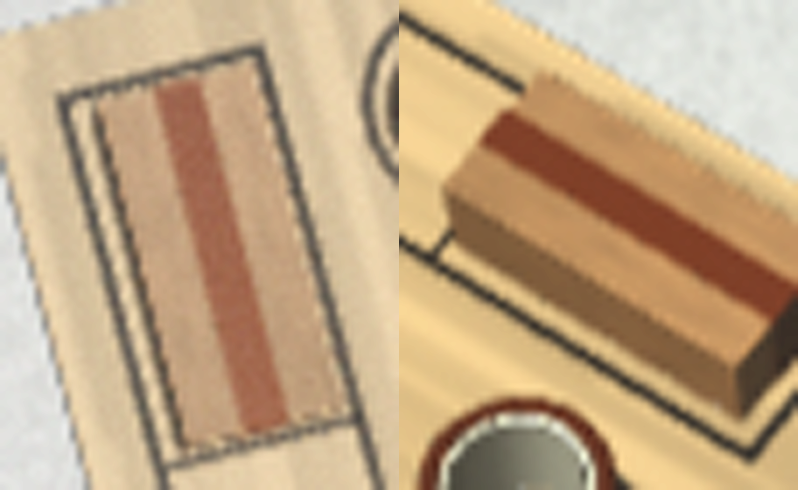

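```bash
python3 - <<'E'
from h import *
from m1 import fit
p=np.array([(95,98),(252,58),(345,413),(183,447)])/7-.5+[345,213]
print(fit(ray('top',p,52)[:,:2],120,55))
p=np.array([(143,70),(43,185),(340,366)])/7-.5+[240,220]
w=ray('scene',p,52)[:,:2];w=np.vstack([w,w[0]+w[2]-w[1]]);print(fit(w,120,55))
go(439.9,300.8,26,-142.9)
E
```

```text
(array([ 529.7, -172.9]), np.float64(15.0), np.float64(1.1))
(array([ 531.2, -171.4]), np.float64(15.9), np.float64(0.5))
shift [ -2.1   0.2 171.2] turn [-0.01 -0.03  0.01] | at [438.7 299.7 197.2] yaw -142.8 t 12.5 w 0.998 F [-0.1  0.1 -0.6]
```

```bash
python3 -m inch '[[[-2,0,50],[0,0,0],-1],[[-2,0,95],[0,0,0],-1],[[-2,0,130],[0,0,0],-1],[[-2,0,155],[0,0,0],-1],[[-2,0,170],[0,0,0],-1],[[-2,0,171],[0,0,0],-1],[[-2,0,171],[0,0,0],0.6],[[-2,0,171],[0,0,0],0.6],[[-2,0,171],[0,0,0],0.6],[[-2,0,171],[0,0,0],0.6],[[-2,0,171],[0,0,0],0.6]]' 25; python3 -c "
from h import *
go(439.9,300.8,26,-142.9)"
```

```text
time: 13.6
ee_pos: [440.9, 302.4, 28.2]
ee_rot: [[-0.796, -0.605, 0.001], [-0.605, 0.796, 0.001], [-0.001, 0.0, -1.0]]
contact_force: [0.7, 0.4, 4.1]
gripper_width: 0.633
shift [ 1.8 -0.6  2.2] turn [0.   0.01 0.02] | at [440.9 302.4  28.2] yaw -142.8 t 13.6 w 0.633 F [0.7 0.4 4.1]
```

```bash
python3 -m inch '[[[0,0,-15],[0,0,0],0.6],[[0,0,-50],[0,0,0],0.6],[[0,0,-100],[0,0,0],0.6],[[0,0,-150],[0,0,0],0.6],[[0,0,-170],[0,0,0],0.6],[[0,0,-170],[0,0,0],0.6]]'; python3 -c "
from h import *
go(432.5,-200.7,200,-164.15)"
```

```text
time: 14.2
ee_pos: [441.9, 303.5, 201.4]
ee_rot: [[-0.796, -0.605, 0.006], [-0.605, 0.796, 0.006], [-0.008, 0.002, -1.0]]
contact_force: [1.0, 0.7, -1.9]
gripper_width: 0.63
shift [ 312.8 -395.6   -1.8] turn [0.03 0.07 3.57] | at [441.9 303.5 201.4] yaw -142.7 t 14.2 w 0.63 F [ 1.   0.7 -1.9]
```

```bash
python3 -m inch '[[[313,-396,0],[0,0,3.6],0.6],[[313,-396,0],[0,0,3.6],0.6],[[313,-396,0],[0,0,3.6],0.6],[[313,-396,0],[0,0,3.6],0.6],[[313,-396,0],[0,0,3.6],0.6],[[313,-396,0],[0,0,3.6],0.6],[[313,-396,0],[0,0,3.6],0.6],[[313,-396,0],[0,0,3.6],0.6],[[313,-396,0],[0,0,3.6],0.6],[[313,-396,0],[0,0,3.6],0.6],[[313,-396,0],[0,0,3.6],0.6],[[313,-396,0],[0,0,3.6],0.6]]'; python3 -m inch '[[[0,0,0],[0,0,0],0.6],[[0,0,0],[0,0,0],0.6]]' >/dev/null; python3 -c "
from h import *
go(432.5,-200.7,38,-164.15)
a=snap('scene')
cv2.imwrite('pics/k1.png',cv2.resize(a[120:320,170:390],None,fx=3,fy=3,interpolation=2))"
```

```text
time: 15.4
ee_pos: [429.6, -203.5, 195.5]
ee_rot: [[-0.964, -0.266, -0.004], [-0.266, 0.964, 0.001], [0.004, 0.002, -1.0]]
contact_force: [-0.6, 0.6, -2.5]
gripper_width: 0.631
shift [ -1.7  -0.  159. ] turn [ 0.01 -0.01 -0.02] | at [ 431.  -201.2  197. ] yaw -164.2 t 15.6 w 0.629 F [-0.9 -0.7 -0.9]
```

View pics/k1.png

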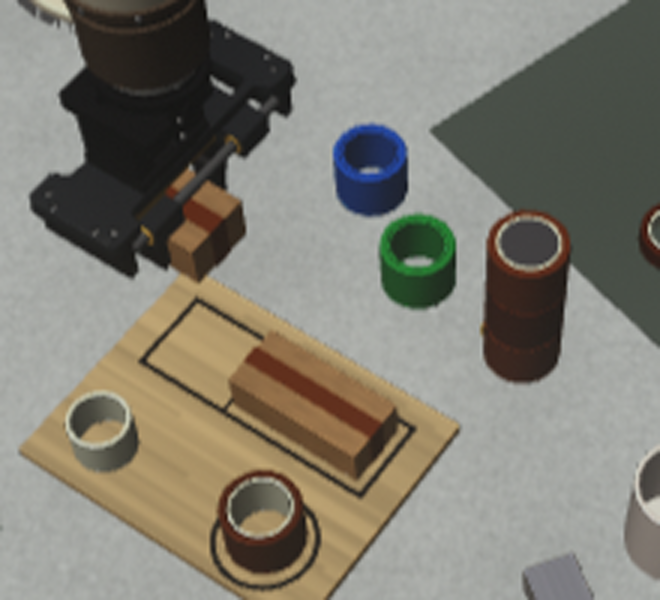

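The short carton is held level above its rectangle. Its near bottom corner is at about crop (194,281). I'll compare that with the prediction.

```bash
python3 -c "
from h import *
a=np.radians(15.85);Y=-np.array([np.cos(a),np.sin(a)]);X=np.array([Y[1],-Y[0]])
for s in(-1,1): 
  p=np.array([429.3,-201.7])-35*Y+s*27.5*X
  q=proj('scene',[[*p,211],[*p,171]]);print(((q-[170,120])*3).round())
"; python3 -m inch '[[[-2,0,50],[0,0,0],0.6],[[-2,0,95],[0,0,0],0.6],[[-2,0,135],[0,0,0],0.6],[[-2,0,150],[0,0,0],0.6],[[-2,0,154],[0,0,0],0.6],[[-2,0,154],[0,0,0],0.6],[[-2,0,154],[0,0,0],0.6]]'; python3 -c "
from h import *
go(432.5,-200.7,38,-164.15)
a=snap('scene')
cv2.imwrite('pics/k2.png',cv2.resize(a[170:320,170:330],None,fx=5,fy=4,interpolation=2))"
```

```text
[[188. 251.]
 [195. 284.]]
[[238. 198.]
 [243. 232.]]
time: 16.35
ee_pos: [434.4, -201.7, 44.8]
ee_rot: [[-0.963, -0.271, 0.003], [-0.271, 0.963, -0.001], [-0.003, -0.001, -1.0]]
contact_force: [0.8, -0.1, -1.4]
gripper_width: 0.634
shift [1.6 1.5 6.8] turn [-0.01  0.03 -0.02] | at [ 434.4 -201.7   44.8] yaw -164.3 t 16.35 w 0.634 F [ 0.8 -0.1 -1.4]
```

View pics/k2.png

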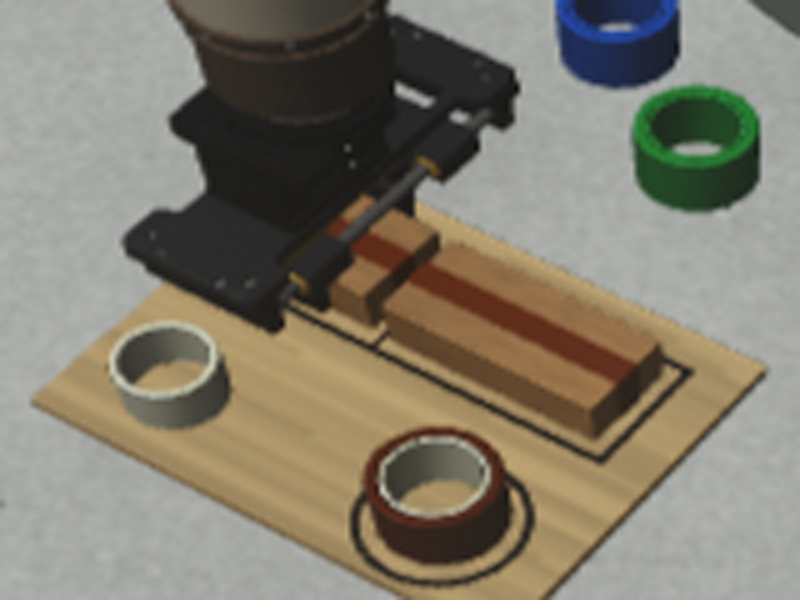

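The gap is clear, so I'll lower the rest of the way.

```bash
python3 -m inch '[[[1.5,1.5,2],[0,0,0],0.6],[[1.5,1.5,5],[0,0,0],0.6],[[1.5,1.5,7],[0,0,0],0.6],[[1.5,1.5,7.5],[0,0,0],0.6],[[1.5,1.5,7.5],[0,0,0],0.6]]'; python3 -c "
from h import *
go(432.5,-200.7,38,-164.15)"
```

```text
time: 16.9
ee_pos: [431.3, -200.9, 38.1]
ee_rot: [[-0.963, -0.27, 0.001], [-0.27, 0.963, -0.0], [-0.0, -0.0, -1.0]]
contact_force: [-4.1, 3.9, 15.4]
gripper_width: 0.632
shift [-1.2 -0.1  0.1] turn [-0.    0.   -0.03] | at [ 431.3 -200.9   38.1] yaw -164.3 t 16.9 w 0.632 F [-4.1  3.9 15.4]
```

```bash
python3 -m inch '[[[0,0,0],[0,0,0],-1],[[0,0,0],[0,0,0],-1],[[0,0,0],[0,0,0],-1],[[0,0,-25],[0,0,0],-1],[[0,0,-75],[0,0,0],-1],[[0,0,-125],[0,0,0],-1],[[0,0,-175],[0,0,0],-1],[[0,0,-190],[0,0,0],-1],[[0,0,-190],[0,0,0],-1]]'; python3 -c "
from h import *
go(587.6,316.1,215,-92.8)"
```

```text
time: 17.8
ee_pos: [432.7, -201.3, 229.0]
ee_rot: [[-0.963, -0.27, 0.007], [-0.27, 0.963, -0.001], [-0.006, -0.003, -1.0]]
contact_force: [0.8, -0.4, -0.8]
gripper_width: 1.003
shift [-288.5  456.5   14.5] turn [ -0.06   0.04 -11.93] | at [ 432.7 -201.3  229. ] yaw -164.4 t 17.8 w 1.003 F [ 0.8 -0.4 -0.8]
```

```bash
python3 -m inch '[[[-289,457,10],[0,0,-12],-1],[[-289,457,10],[0,0,-12],-1],[[-289,457,10],[0,0,-12],-1],[[-289,457,10],[0,0,-12],-1],[[-289,457,10],[0,0,-12],-1],[[-289,457,10],[0,0,-12],-1],[[-289,457,10],[0,0,-12],-1],[[-289,457,10],[0,0,-12],-1],[[-289,457,10],[0,0,-12],-1],[[-289,457,10],[0,0,-12],-1],[[-289,457,10],[0,0,-12],-1],[[-289,457,10],[0,0,-12],-1]]'; python3 -m inch '[[[0,0,0],[0,0,0],-1]]' >/dev/null;python3 -c "
from h import *
a=snap('scene')
b=snap('top')
go(587.6,316.1,26.6,-92.8)
cv2.imwrite('pics/l1.png',a);cv2.imwrite('pics/l2.png',b)
s=6
A=cv2.convertScaleAbs(cv2.resize(b[213:323,340:406],None,fx=5,fy=5,interpolation=2),alpha=1.6)
B=cv2.convertScaleAbs(cv2.resize(a[205:315,205:295],None,fx=5,fy=5,interpolation=2),alpha=1.4)
cv2.imwrite('pics/l3.png',np.hstack([A,B]))
cv2.imwrite('pics/l4.png',cv2.resize(a[50:250,300:520],None,fx=3,fy=3,interpolation=2))"
```

```text
time: 19.0
ee_pos: [586.3, 321.1, 211.4]
ee_rot: [[-0.037, -0.999, -0.004], [-0.999, 0.037, -0.002], [0.003, 0.004, -1.0]]
contact_force: [-0.9, -0.8, -0.0]
gripper_width: 0.998
shift [ -0.7  -2.3 188. ] turn [ 0.02 -0.02  0.07] | at [585.7 315.8 214.6] yaw -92.4 t 19.2 w 0.999 F [-0.1  0.4 -0.4]
```

View pics/l3.png

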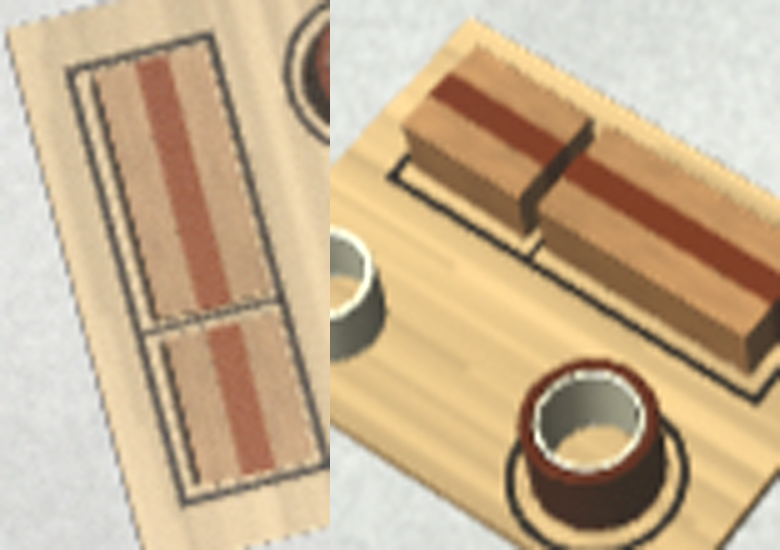

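View pics/l4.png

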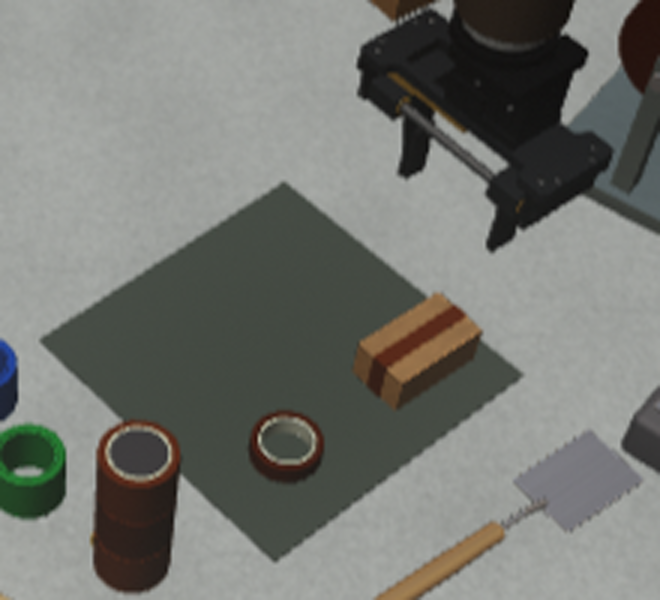

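```bash
python3 - <<'E'
from h import *
from m1 import fit
p=np.array([(165,346),(273,320),(322,463),(197,488)])/5-.5+[340,213]
print(fit(ray('top',p,52)[:,:2],70,55))
p=np.array([(148,45),(262,120),(193,198),(73,128)])/5-.5+[205,205]
print(fit(ray('scene',p,52)[:,:2],70,55))
E
```

```text
(array([ 426.5, -201.1]), np.float64(15.4), np.float64(2.4))
(array([ 432.6, -199.4]), np.float64(15.4), np.float64(1.3))
```

```bash
python3 -m inch '[[[-1,-2,50],[0,0,0],-1],[[-1,-2,95],[0,0,0],-1],[[-1,-2,140],[0,0,0],-1],[[-1,-2,170],[0,0,0],-1],[[-1,-2,186],[0,0,0],-1],[[-1,-2,188],[0,0,0],-1],[[-1,-2,188],[0,0,0],-1],[[-1,-2,188],[0,0,0],0.6],[[-1,-2,188],[0,0,0],0.6],[[-1,-2,188],[0,0,0],0.6],[[-1,-2,188],[0,0,0],0.6],[[-1,-2,188],[0,0,0],0.6]]' 25; python3 -c "
from h import *
go(587.6,316.1,26,-92.8)"
```

```text
time: 20.4
ee_pos: [588.4, 318.1, 28.4]
ee_rot: [[-0.041, -0.999, 0.0], [-0.999, 0.041, 0.0], [-0.0, -0.0, -1.0]]
contact_force: [-3.7, 0.1, 0.7]
gripper_width: 0.63
shift [2.  0.7 2.4] turn [-0.    0.    0.07] | at [588.4 318.1  28.4] yaw -92.4 t 20.4 w 0.63 F [-3.7  0.1  0.7]
```

```bash
python3 -m inch '[[[0,0,-15],[0,0,0],0.6],[[0,0,-50],[0,0,0],0.6],[[0,0,-100],[0,0,0],0.6],[[0,0,-150],[0,0,0],0.6],[[0,0,-195],[0,0,0],0.6],[[0,0,-195],[0,0,0],0.6],[[0,0,-195],[0,0,0],0.6]]'; python3 -c "
from h import *
go(470.4,-189.6,225,-164.15)"
```

```text
time: 21.1
ee_pos: [588.3, 318.2, 225.1]
ee_rot: [[-0.041, -0.999, 0.002], [-0.999, 0.041, 0.003], [-0.003, -0.002, -1.0]]
contact_force: [-0.2, 0.2, -4.5]
gripper_width: 0.628
shift [512.2  96.7  -1.4] turn [ 0.    0.03 11.96] | at [588.3 318.2 225.1] yaw -92.4 t 21.1 w 0.628 F [-0.2  0.2 -4.5]
```

```bash
python3 -m inch '[[[512,97,0],[0,0,12],0.6],[[512,97,0],[0,0,12],0.6],[[512,97,0],[0,0,12],0.6],[[512,97,0],[0,0,12],0.6],[[512,97,0],[0,0,12],0.6],[[512,97,0],[0,0,12],0.6],[[512,97,0],[0,0,12],0.6],[[512,97,0],[0,0,12],0.6],[[512,97,0],[0,0,12],0.6],[[512,97,0],[0,0,12],0.6],[[512,97,0],[0,0,12],0.6],[[512,97,0],[0,0,12],0.6]]'; python3 -m inch '[[[0,0,0],[0,0,0],0.6],[[0,0,0],[0,0,0],0.6]]' >/dev/null; python3 -c "
from h import *
go(470.4,-189.6,78.4,-164.15)"
```

```text
time: 22.3
ee_pos: [468.1, -191.7, 221.2]
ee_rot: [[-0.964, -0.265, -0.005], [-0.265, 0.964, 0.001], [0.004, 0.002, -1.0]]
contact_force: [0.8, 0.6, -2.3]
gripper_width: 0.63
shift [ -0.3  -1.  143.8] turn [ 0.01 -0.02 -0.03] | at [ 470.1 -188.8  222.2] yaw -164.3 t 22.5 w 0.625 F [ 0.3  0.1 -1.8]
```

Down to about 10 mm above, then a look.

```bash
python3 -m inch '[[[0,-1,50],[0,0,0],0.6],[[0,-1,90],[0,0,0],0.6],[[0,-1,120],[0,0,0],0.6],[[0,-1,133],[0,0,0],0.6],[[0,-1,133],[0,0,0],0.6],[[0,-1,133],[0,0,0],0.6],[[0,-1,133],[0,0,0],0.6]]'; python3 -c "
from h import *
a=snap('scene')
go(470.4,-189.6,78.4,-164.15)
cv2.imwrite('pics/n1.png',a)
cv2.imwrite('pics/n2.png',cv2.resize(a[170:320,170:330],None,fx=5,fy=4,interpolation=2))"
```

```text
time: 23.2
ee_pos: [471.8, -190.2, 91.3]
ee_rot: [[-0.963, -0.271, 0.003], [-0.271, 0.963, -0.0], [-0.002, -0.001, -1.0]]
contact_force: [-0.2, -0.0, -2.4]
gripper_width: 0.628
shift [ 1.1  1.  12.9] turn [-0.01  0.02 -0.03] | at [ 471.7 -190.3   91.4] yaw -164.3 t 23.25 w 0.636 F [-1.2  0.1 -1.6]
```

View pics/n2.png

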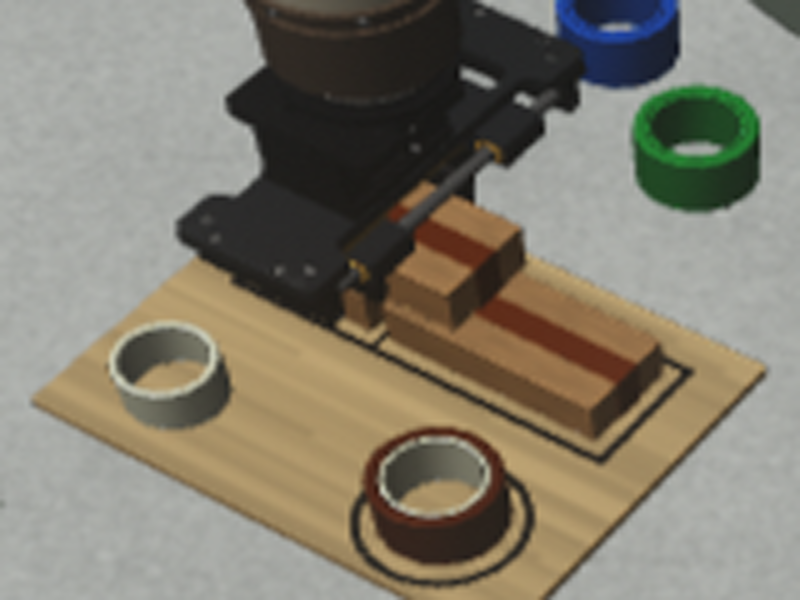

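The middle carton hangs over the joint in line with the two below it, with its near end at about crop (455,310). I'll lower it.

```bash
python3 -m inch '[[[1,1,5],[0,0,0],0.6],[[1,1,9],[0,0,0],0.6],[[1,1,12],[0,0,0],0.6],[[1,1,13],[0,0,0],0.6],[[1,1,13],[0,0,0],0.6]]'; python3 -c "
from h import *
go(470.4,-189.6,78.4,-164.15)"
```

```text
time: 23.75
ee_pos: [469.2, -189.9, 78.3]
ee_rot: [[-0.963, -0.27, -0.0], [-0.27, 0.963, -0.0], [0.0, -0.0, -1.0]]
contact_force: [-3.3, 2.5, 8.4]
gripper_width: 0.625
shift [-1.2 -0.  -0.1] turn [-0.   -0.   -0.03] | at [ 469.2 -189.9   78.3] yaw -164.3 t 23.75 w 0.625 F [-3.3  2.5  8.4]
```

```bash
python3 -m inch '[[[0,0,0],[0,0,0],0.2],[[0,0,0],[0,0,0],-1],[[0,0,0],[0,0,0],-1],[[0,0,0],[0,0,0],-1],[[0,0,-20],[0,0,0],-1],[[0,0,-60],[0,0,0],-1],[[0,0,-110],[0,0,0],-1],[[0,0,-150],[0,0,0],-1],[[0,0,-150],[0,0,0],-1]]'; python3 -m inch '[[[0,50,0],[0,0,0],-1],[[0,100,0],[0,0,0],-1],[[0,150,0],[0,0,0],-1],[[0,200,0],[0,0,0],-1],[[0,250,0],[0,0,0],-1],[[0,300,0],[0,0,0],-1],[[0,350,0],[0,0,0],-1],[[0,350,0],[0,0,0],-1],[[0,350,0],[0,0,0],-1],[[0,350,0],[0,0,0],-1]]'; python3 -c "
from h import *
a=snap('scene');b=snap('top')
cv2.imwrite('pics/o1.png',a);cv2.imwrite('pics/o2.png',b)
A=cv2.convertScaleAbs(cv2.resize(b[208:323,335:440],None,fx=4,fy=4,interpolation=2),alpha=1.6)
B=cv2.convertScaleAbs(cv2.resize(a[200:315,205:300],None,fx=4,fy=4,interpolation=2),alpha=1.4)
cv2.imwrite('pics/o3.png',np.hstack([A,B]))"
```

```text
time: 24.65
ee_pos: [472.9, -190.8, 233.4]
ee_rot: [[-0.963, -0.271, 0.013], [-0.271, 0.963, -0.003], [-0.012, -0.006, -1.0]]
contact_force: [-0.3, -1.0, -0.3]
gripper_width: 0.995
time: 25.65
ee_pos: [374.9, 146.4, 226.5]
ee_rot: [[-0.963, -0.269, -0.001], [-0.269, 0.963, -0.001], [0.001, -0.001, -1.0]]
contact_force: [0.6, -0.6, 0.2]
gripper_width: 0.998
```

View pics/o1.png

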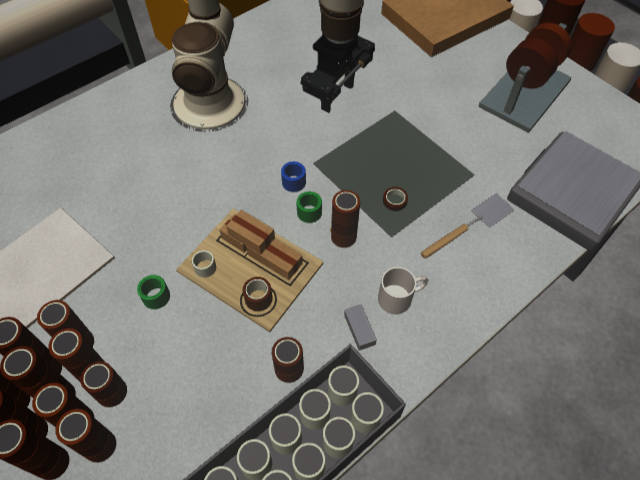

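View pics/o2.png

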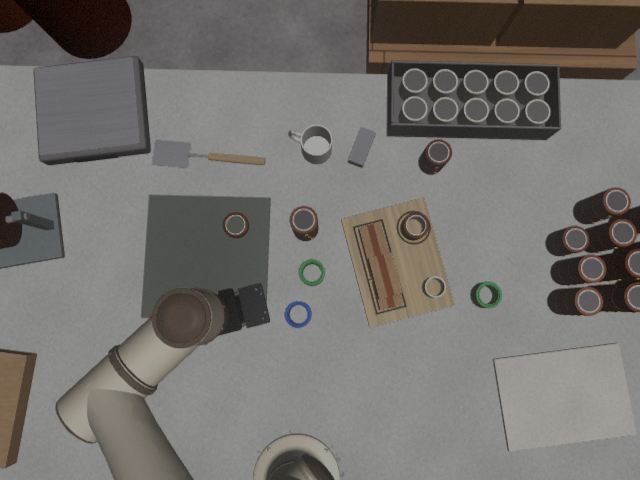

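View pics/o3.png

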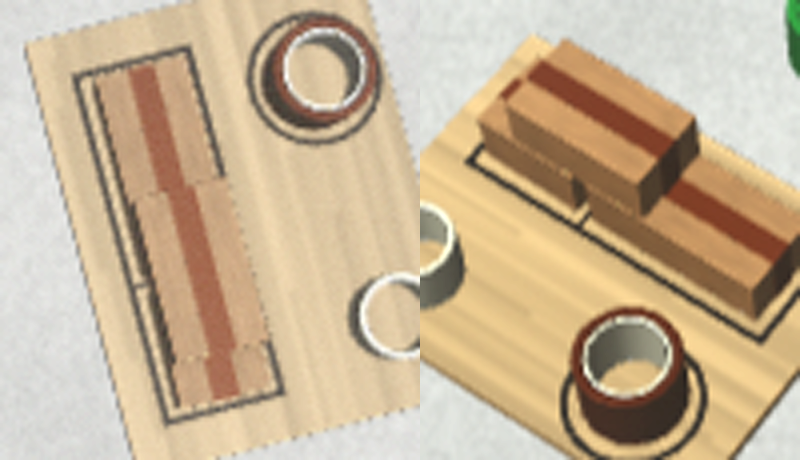

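```bash
python3 - <<'E'
from h import *
from m1 import fit
p=np.array([(132,199),(226,177),(270,337),(175,360)])/4-.5+[335,208]
print(fit(ray('top',p,92)[:,:2],95,55))
p=np.array([(150,40),(278,120),(220,184),(87,92)])/4-.5+[205,200]
w=ray('scene',p,92)[:,:2]
print(fit(w,95,55))
print('roll',ray('top',[np.array([325.5,68.5])/4-.5+[335,208]],62),ray('scene',[np.array([208,357])/4-.5+[205,200]],62))
print('ring',ray('top',[np.array([314.5,78])/4-.5+[335,208]],12))
for n,f in(('top','pics/o2.png'),('scene','pics/o1.png')):
    im=cv2.imread(f);hsv=cv2.cvtColor(im,cv2.COLOR_BGR2HSV)
    c=proj(n,[[588,-264,62]])[0].astype(int)
    m=np.zeros(im.shape[:2],np.uint8);x,y=c
    # white core rim: low saturation & bright
    s=((hsv[...,1]<60)&(hsv[...,2]>120)).astype(np.uint8)*255
    m[y-16:y+17,x-18:x+19]=s[y-16:y+17,x-18:x+19]
    cs=cv2.findContours(m,0,1)[0];k=max(cs,key=cv2.contourArea)
    if len(k)>5:
        e=cv2.fitEllipse(k);print(n,e,ray(n,[e[0]],62))
E
```

```text
(array([ 467.7, -190. ]), np.float64(15.5), np.float64(1.0))
(array([ 468.9, -186.7]), np.float64(12.7), np.float64(3.1))
roll [[ 587.36574666 -265.15735714   62.        ]] [[ 589.76613424 -262.55446671   62.        ]]
ring [[ 588.70387406 -266.77808132   12.        ]]
top ((430.6755065917969, 214.13427734375), (5.282861709594727, 24.86981964111328), 172.6083221435547) [[ 613.0499064  -299.77881333   62.        ]]
scene ((256.1291809082031, 288.8675537109375), (18.97333526611328, 21.58333396911621), 77.12126922607422) [[ 589.48038561 -263.33920505   62.        ]]
```

```bash
python3 - <<'E'
import cv2,numpy as np
a=cv2.imread('pics/scene0.png').astype(int);b=cv2.imread('pics/o1.png').astype(int)
for n,(x,y) in dict(stack=(345,215),core=(203,263),slit=(396,198),green=(309,206),blue=(293,176),cup=(398,290),gauge=(360,326),stackb=(288,358),scraper=(450,240)).items():
    print(n,np.abs(a-b)[y-14:y+14,x-14:x+14].mean().round(2))
from h import go,state
print(state()['time'],state()['contact_force'])
from cell import finish_job
print(finish_job())
E
```

```text
stack 1.26
core 2.28
slit 1.63
green 1.4
blue 1.68
cup 2.74
gauge 2.88
stackb 1.46
scraper 3.15
25.75 [-0.3192543  -0.86863733 -0.52096517]
the job is handed in; nothing more can be done
None
```

The sample board is made up as asked and handed in at about 26 s. I moved the roll first, then the long carton, the short carton and finally the middle carton on top. `finish_job()` reports no verdict, so these are my own last checks:

- **Roll:** it stands upright inside the ring, about 2–3 mm off centre. The clearance to the ring line is about 7 mm all round.
- **Long carton:** within about 1 mm of its spot.
- **Short carton:** about 1–2 mm further from the joint than its spot, so the gap is about 9–10 mm rather than 8 mm. It is inside its rectangle.
- **Middle carton:** it lies flat across both, about 2 mm from the joint centre. The force rose at the expected height as I set it down.
- **Bystanders:** camera pictures from before and after show no visible shift in any of the nine I compared.
- **Robot:** the gripper is open and clear of everything.

**Checks that disagreed:** the two cameras differed by about 2–3 mm, and up to 6 mm in one reading each of the short carton and the roll; I averaged them. The angle reading for the middle carton in the scene view (12.7° against 15.5° from the top view and 15.85° for the board) came from a poor corner fit. I did not trust it.

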